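Put the cover glasses in the dry box and ease its sprung flap shut

TASK

Take the small white carton of cover glasses out of its blue cradle, set it down on the table to take it by its short ends (the cradle leaves finger room only at its long sides, the dry box only at its ends), and lower it, level and without dropping it, flat onto the floor of the slot in the white dry box. Then bring the sprung flap down by its orange hoop and ease it fully shut, never letting it run away or slam. Leave the glass jar and the brown bottle where they are.

Things in the scene. Friction and masses are not known exactly. Their poses are not given: they have to be found in the camera images.
- carton: White printed carton of cover glasses, loose, about 50 g, a plain box 30 (x) by 52 (y) by 24 (z) mm. Origin: centre of its underside, z up. It starts level in the cradle, long side along the cradle's y. Half a turn makes no difference.
- cradle: Blue cradle fixed to the table, origin: centre of its foot at table height. The carton stands on its base, 6 mm above the table; the base is only 26 mm wide (x), so fingers pass down beside it. Two cheeks, 40 wide (x), 8 thick, 34 mm high, stand 2.5 mm off the carton's short ends (y) and rise 4 mm above its top. The x sides are open.
- dry_box: White fixed dry box, 130 (x) by 150 (y) by 62 mm high. Origin: centre of its underside at table height; -x is its front, roughly towards the robot; z up. A slot 40 mm wide (x) and 112 mm long (y), 42 mm deep, opens upward; the rest is solid. A small spring sticks out 10 mm on its right (-y) side. Its flap is hinged along the far (+x) rim.
- pocket (a point): Centre of the slot's floor, 20 mm above the table and 10 mm in front of the box's centre; axes as the box's. The carton must lie on it with its long side along y; anywhere along the slot will do.
- flap_hinge (a point): Middle of the flap's hinge axis: 62 mm behind the box's centre (+x of the box), 66 mm above the table; the axis runs along the box's y.
- flap (a joint): Angle of the grey flap, rad: 0 = shut, level on the rim; it opens up and away from the robot to a stop at 1.75 (past upright), its parked start. Over-centre spring: above about 1.4 it pulls open to the stop (about 1 N at the hoop to pull it away), below that it pulls shut with 2 to 4 N at the hoop and slams if let go. Plate 126 mm from hinge to edge, 146 wide, 6 thick. Slam: over 2.5 rad/s.
- hoop (a point): Middle of the orange hoop's round bar (10 mm thick, parallel to the hinge), 168 mm from the hinge: at flap angle a it is 168*cos(a) mm to the box's front (-x) of the hinge and 168*sin(a) mm above it. 80 mm between its legs; 37 mm between bar and flap edge for one finger, so do not open wide there. The bar can swivel in a grip; a tool pointing down can hold it all the way.
- jar: Small clear glass jar, 47 mm across, 45 mm high, loose; origin: centre of its underside. A bystander.
- bottle: Small brown bottle with a blue cap, 34 mm across, 74 mm high, loose; origin: centre of its underside. A bystander.

How it is judged:
By the outcome, as a careful person would: the job done as asked, in the order asked, and still so for the second after the job is handed in, with the robot touching nothing.
It also fails if it takes over 67 s, if anything falls off the work surface, if the arm or the gripper's body presses on something with over 40 N, if the wrist force passes 120 N, or if a joint passes its speed limit or range.

ROBOT

A 6-joint arm with a two-finger parallel gripper is mounted at the origin on the work surface; the furniture and walls round the work are solid. World frame = base frame: x ahead of the robot, y to its left, z up, the work surface at z = 0. Lengths are in mm, angles in degrees, forces in N, time in s.
With the tool pointing down it reaches from about 350 to 925 mm from the base axis. Payload 6.4 kg.
Tool frame: the origin (TCP) lies between the finger pads, 19 mm behind the fingertips; this is the grasp point; z points along the fingers, y is the line along which they close (so a half turn about z gives the same grasp; the last joint's range is limited). The gripper opens to 94 mm and grips with 3 to 60 N. Pads are 16 mm wide; open, the fingers measure 119 mm over their backs; the gripper's body (75 mm by 177 mm) begins 78 mm behind the grasp point.
Start: joints at [53.795, 14.043, 89.255, -0, 76.702, -9.975], TCP at [287.283, 583.08, 224.255] pointing down, gripper open.
Joint ranges: [-179.41, 179.41], [-58.25, 129.5], [7.25, 145.43], [-54.29, 234.29], [11.92, 165.04], [-157.13, 157.13]. Speed limits (degrees/s): [147.25, 147.25, 180, 180, 180, 180].

INTERFACE

Orientations are given as a 3x3 rotation matrix whose columns are the frame's x, y, z axes.
In Python, from station import ctrl, viewer, ticket gives the robot as it stands. The module is installed in compiled form; this text tells all that it offers.
- The arm moves only by the tool servo_tool, never from a script. Its argument "commands" is a list of rows, each a list of 7 numbers: the shift along the tool's x, y, z in m, then the turn, a rotation vector about the tool's x, y, z in rad, then the finger opening in m, from 0 to 0.094. A call has 1 to 8 rows; each row is the pose to reach, as a shift and turn from the pose commanded when the call began, along the tool's axes at that moment; what a row does not reach only later rows make up. A row lasts 1/12 s, in which the tool goes at most 41.7 mm and 7.16 degrees, less where a joint would pass 70% of its speed; a pose out of reach is approached as far as the arm can. A call with a gripper value outside its range is refused whole. The fingers move at their own pace and stop on an object; "newtons" is the grip in N (left out, the last holds). Time passes only in rows, so rows that repeat a pose let the fingers close. It gives the time, the measured TCP pose, the force, the opening and the grip force at its end, in the units of the state.
- ctrl.read_state(): the state, without advancing time (a new reading comes with each control period).
- viewer.get_image(name): name is "scene" or "top"; returns a dict with "img" (384x512x3 uint8, red, green, blue), "fx", "fy", "cx", "cy" (pixels), "R" (3x3) and "t" (3): a world point X has camera coordinates R X + t. Camera axes: x right, y down, z forward; pixel columns grow to the right and rows downward; lengths in mm; the calibration is good to about 2 mm. A picture is of the moment at which its call begins. There is no depth.
- ticket.finish_job(): hands the job in; it is judged then, once.
The state is a dict: "clock": time; "joints": joint angles; "joint_velocities": joint speeds; "joint_efforts": joint torques, N m; "tcp_pos": TCP position; "orientation": TCP orientation; "force": force on the tool from outside, world axes, zero at the start; "ft_torque": the same for the moment, N m; "width": opening from 0.0 (shut) to 1.0 (fully open); "finger_force": force on a finger pad.
Only numpy, scipy, OpenCV 4.12 (cv2) and the standard library are available. Lean on these libraries where they do the work, as an engineer would, in place of code of your own. Each camera call takes 0.05 s, during which the arm holds its last target. There are 200 camera calls.

## Working session

There is one attempt and no reset: what is moved stays moved. The work goes in short steps, Python scripts to look and compute and a tool call to move; the robot and the scene stay as the last step left them, time stands still between calls to the robot, and variables do not carry over. Pictures are saved under pics/ and viewed, at most 10 in all, crops included, and the job is handed in when it is done.

Besides the shell and the picture viewer there is one more tool, called after "Emit:" as name(argument=value, ...), one argument or row to a line, values as JSON. servo_tool: Moves the arm, as the interface text tells. Its arguments: {"type":"object","properties":{"commands":{"type":"array"},"newtons":{"type":"number"}},"required":["commands"]}

```bash
mkdir -p pics; python3 - <<'E'
from station import ctrl, viewer
import cv2,pickle
s=ctrl.read_state();print(s['clock'],s['tcp_pos'],s['orientation'],s['force'],s['width'])
d={}
for n in('scene','top'):
    d[n]=viewer.get_image(n);print(n,{k:d[n][k] for k in('fx','fy','cx','cy','R','t')})
    cv2.imwrite(f'pics/{n}0.png',cv2.resize(d[n]['img'][:,:,::-1],(800,600),interpolation=cv2.INTER_CUBIC))
pickle.dump(d,open('d0.pkl','wb'))
E
```

```text
0.0 [286.94406217 582.62529574 223.18309005] [[-8.97040171e-01  4.41947674e-01 -1.08836969e-03]
 [ 4.41948910e-01  8.97038930e-01 -1.52252446e-03]
 [ 3.03433837e-04 -1.84676940e-03 -9.99998249e-01]] [ 0.57989731 -0.55439431  0.5511344 ] 0.9986241341329779
scene {'fx': 400.05953762379517, 'fy': 400.05953762379517, 'cx': 256.2752111138778, 'cy': 195.23190811997307, 'R': array([[ 0.59937718, -0.80032499, -0.01506328],
       [-0.40178817, -0.28452372, -0.8704094 ],
       [ 0.69232454,  0.52775578, -0.49209814]]), 't': array([-325.04391948,  292.62620889,  820.28441585])}
top {'fx': 346.98910317380523, 'fy': 346.98910317380523, 'cx': 252.69918338822808, 'cy': 188.71930940990762, 'R': array([[ 0.01050934, -0.99960234,  0.02616703],
       [-0.99765426, -0.01225187, -0.0673488 ],
       [ 0.06764261, -0.02539786, -0.9973863 ]]), 't': array([ -41.1908174 ,  539.7903069 , 1013.22108366])}
```

View pics/scene0.png

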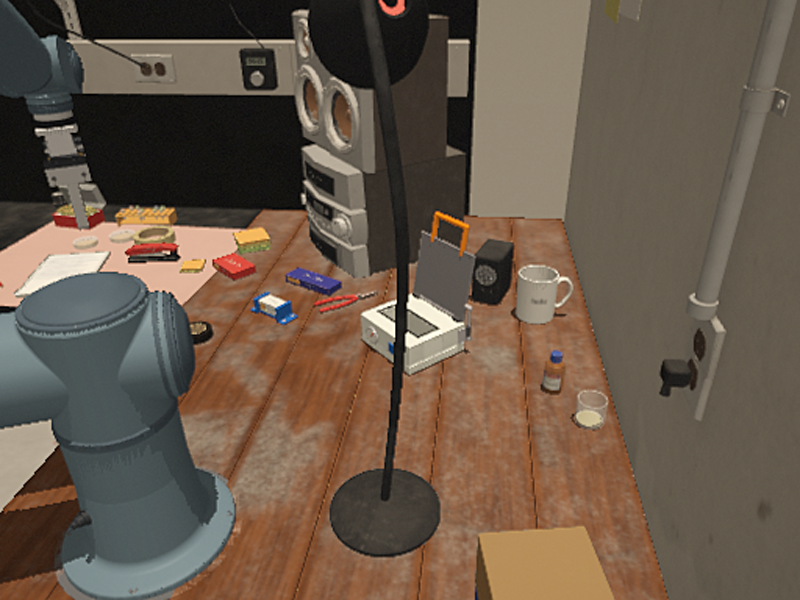

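View pics/top0.png

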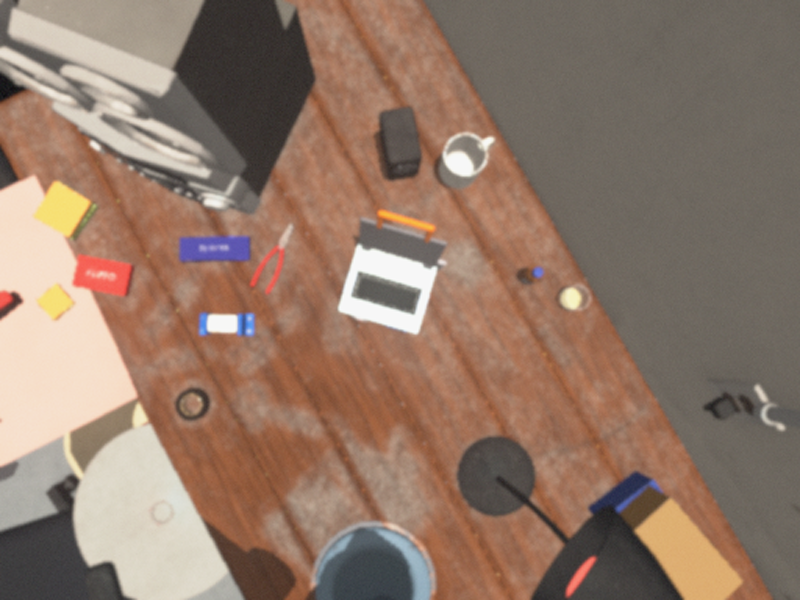

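The top view shows the cradle at about (227,323) with the carton in it, and the dry box centred near (393,290). The flap is parked open with the hoop at (405,221), and the jar and bottle are well to the right. The lamp base is at (497,475).

```bash
python3 - <<'E'
import cv2,pickle,numpy as np
d=pickle.load(open('d0.pkl','rb'))
t=d['top']['img'][:,:,::-1];s=d['scene']['img'][:,:,::-1]
def crop(im,x,y,w,h,f):
    c=cv2.resize(im[y:y+h,x:x+w],None,fx=f,fy=f,interpolation=cv2.INTER_CUBIC)
    for k in range(0,w,10):cv2.line(c,(k*f,0),(k*f,6 if k%50 else 14),(0,255,255),1);cv2.putText(c,str(x+k),(k*f,24),0,.33,(0,255,255),1)
    for k in range(0,h,10):cv2.line(c,(0,k*f),(6,k*f),(0,255,255),1);cv2.putText(c,str(y+k),(8,k*f+4),0,.33,(0,255,255),1)
    return c
cv2.imwrite('pics/c1.png',crop(t,210,130,80,85,7))
a=crop(t,120,190,50,35,8);b=crop(s,155,180,50,35,8)
cv2.imwrite('pics/c2.png',np.vstack([a,b]))
cv2.imwrite('pics/c3.png',crop(s,225,130,85,110,5))
E
```

```text
(no output)
```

View pics/c1.png

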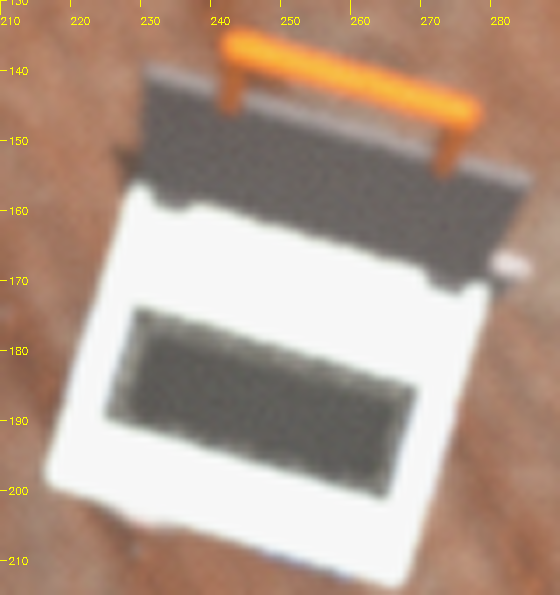

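View pics/c2.png

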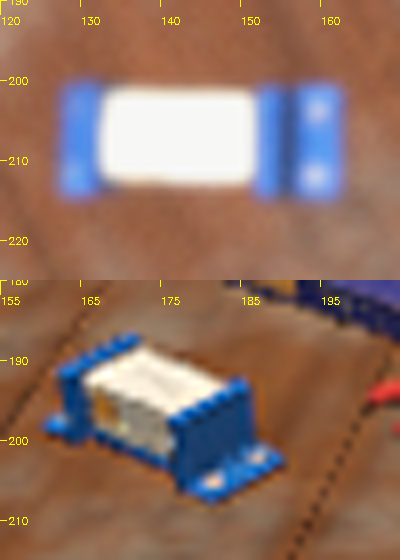

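View pics/c3.png

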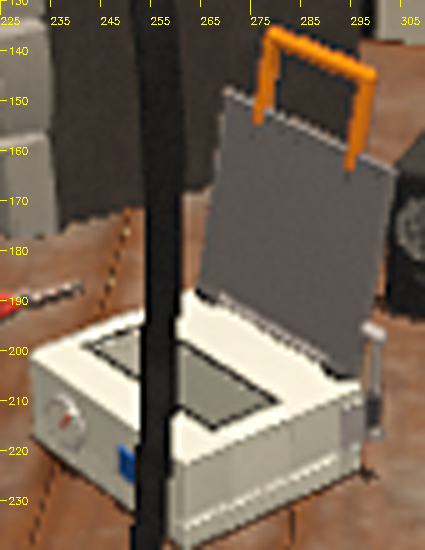

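Crops: the box's top-face corners, the slot corners and the hoop bar are clear in both views, and so is the carton's top face between the cheeks. Next I fit x, y and yaw for each.

```bash
cat > h.py <<'E'
import numpy as np,pickle
from scipy.optimize import least_squares
d=pickle.load(open('d0.pkl','rb'))
def proj(c,X):
    q=c['R']@X+c['t'];return np.array([c['fx']*q[0]/q[2]+c['cx'],c['fy']*q[1]/q[2]+c['cy']])
def W(p,X):
    c,s=np.cos(p[2]),np.sin(p[2]);return np.array([p[0]+c*X[0]-s*X[1],p[1]+s*X[0]+c*X[1],X[2]])
def fit(obs,p0,cams=d,sel=None):
    O=[o for o in obs if sel is None or o[0]==sel]
    f=lambda p:np.concatenate([proj(cams[n],W(p,np.array(X,float)))-uv for n,X,uv in O])
    r=least_squares(f,p0,loss='soft_l1');return r.x,np.round(r.fun if 0 else f(r.x).reshape(-1,2),1)
E
python3 - <<'E'
from h import *
cr=lambda n,x,y,f,ox,oy,X:(n,X,np.array([(x+.5)/f-.5+ox,(y+.5)/f-.5+oy]))
T=lambda x,y,X:cr('top',x,y,7,210,130,X)
S=lambda x,y,X:cr('scene',x,y,5,225,130,X)
hx,hz=62-168*np.cos(1.75),66+168*np.sin(1.75)
box=[T(45,483,(-65,75,62)),T(402,587,(-65,-75,62)),T(107,415,(-30,56,62)),T(387,497,(-30,-56,62)),T(135,308,(10,56,62)),T(417,386,(10,-56,62)),T(352,76,(hx,0,hz)),
S(32,357,(-65,75,62)),S(183,465,(-65,-75,62)),S(80,345,(-30,56,62)),S(215,430,(-30,-56,62)),S(278,402,(10,-56,62)),S(321,53,(hx,0,hz))]
U=lambda x,y,X:cr('top',x,y,8,120,190,X)
V=lambda x,y,X:cr('scene',x,y,8,155,180,X)
cra=[U(98,88,(15,26,30)),U(257,90,(15,-26,30)),U(256,184,(-15,-26,30)),U(100,184,(-15,26,30)),
V(85,98,(-15,26,30)),V(172,139,(-20,-36.5,34)),V(248,102,(20,-36.5,34)),V(138,66,(15,26,30))]
for nm,o,p0 in(('box',box,[520,-10,-.25]),('cradle',cra,[480,250,0.])):
    for sel in(None,'top','scene'):
        p,r=fit(o,p0,sel=sel);print(nm,sel,np.round(p[:2],1),np.round(np.degrees(p[2]),2));
        if sel is None:print(r.tolist())
E
```

```text
box None [551.1 -20.6] -15.45
[[0.3, -0.2], [0.1, -0.4], [1.4, -0.4], [-0.8, -1.2], [1.3, 1.4], [-1.3, 1.2], [-0.2, 0.7], [-0.7, -0.8], [0.8, -0.6], [3.1, 0.4], [0.0, -0.9], [-1.6, -0.1], [-0.2, 0.7]]
box top [551.6 -20.3] -15.38
box scene [549.7 -21.6] -15.53
cradle None [482.9 287.8] -1.36
[[1.0, 0.7], [-0.8, 1.1], [-1.3, -0.3], [0.2, -0.9], [-0.3, -0.0], [0.6, 0.1], [0.5, -0.2], [0.1, 0.4]]
cradle top [483.3 287.2] 0.79
cradle scene [483.1 288.8] -3.09
```

Emit:
servo_tool(
  commands=[
    [-0.03, -0.018, 0.007, 0, 0, 0.11, 0.07],
    [-0.06, -0.036, 0.014, 0, 0, 0.22, 0.07],
    [-0.09, -0.054, 0.021, 0, 0, 0.33, 0.06],
    [-0.12, -0.072, 0.028, 0, 0, 0.44, 0.06],
    [-0.15, -0.09, 0.035, 0, 0, 0.55, 0.06],
    [-0.18, -0.108, 0.042, 0, 0, 0.66, 0.06],
    [-0.21, -0.126, 0.049, 0, 0, 0.77, 0.06],
    [-0.24, -0.144, 0.056, 0, 0, 0.88, 0.06],
  ],
)

```text
clock: 0.77
tcp_pos: [439.2, 346.2, 167.6]
orientation: [[-0.226, 0.974, -0.001], [0.974, 0.226, -0.0], [-0.0, -0.001, -1.0]]
force: [-0.4, 0.7, 0.2]
width: 0.641
finger_force: 0.0
```

```bash
python3 - <<'E'
from h import *
import cv2
from station import ctrl
im=d['top']['img'];hsv=cv2.cvtColor(im,cv2.COLOR_RGB2HSV)[185:230,120:175]
big=cv2.resize(im[185:230,120:175],None,fx=8,fy=8,interpolation=cv2.INTER_CUBIC);h=cv2.cvtColor(big,cv2.COLOR_RGB2HSV)
for nm,m,z in(('carton',(h[...,1]<60)&(h[...,2]>180),30),('blue',(h[...,0]>95)&(h[...,0]<130)&(h[...,1]>90),20)):
    n,l,st,ce=cv2.connectedComponentsWithStats(m.astype(np.uint8))
    if nm=='carton': k=1+np.argmax(st[1:,4]); ys,xs=np.nonzero(l==k)
    else: ys,xs=np.nonzero(m)
    P=np.float32(np.c_[xs,ys]);r=cv2.minAreaRect(P);q=cv2.boxPoints(r)
    q=(q+.5)/8-.5+[120,185]; c=d['top'];C=-c['R'].T@c['t'];w=[]
    for u,v in q:
        a=c['R'].T@[(u-c['cx'])/c['fx'],(v-c['cy'])/c['fy'],1];w.append((C+a*(z-C[2])/a[2])[:2])
    w=np.array(w);print(nm,np.round(w,1).tolist(),w.mean(0).round(1),[round(float(np.degrees(np.arctan2(*(w[(i+1)%4]-w[i])[::-1]))),1) for i in range(4)])
s=ctrl.read_state();print(s['clock'],s['tcp_pos'],s['orientation'],s['joints'],s['force'])
E
```

```text
carton [[466.1, 315.6], [501.6, 315.9], [500.8, 258.7], [465.2, 258.6]] [483.4 287.2] [0.5, -90.8, -179.7, 89.2]
blue [[462.0, 331.6], [501.9, 332.8], [502.6, 231.7], [462.6, 230.8]] [482.3 281.7] [1.7, -89.6, -178.6, 90.3]
0.7667 [439.24309418 346.1932797  167.56692106] [[-2.25768617e-01  9.74180796e-01 -5.55764815e-04]
 [ 9.74180945e-01  2.25768502e-01 -2.62917292e-04]
 [-1.30654787e-04 -6.00773966e-04 -9.99999811e-01]] [2.66283897e+01 5.34924909e+00 1.05315500e+02 8.61060603e-04
 6.93704684e+01 1.35800085e+01] [-0.39834244  0.73239195  0.18366769]
```

Emit:
servo_tool(
  commands=[
    [-0.02, 0.008, 0.02, 0, 0, 0.08, 0.06],
    [-0.045, 0.02, 0.045, 0, 0, 0.16, 0.06],
    [-0.06, 0.026, 0.07, 0, 0, 0.228, 0.06],
    [-0.068, 0.0295, 0.088, 0, 0, 0.228, 0.06],
    [-0.068, 0.0295, 0.088, 0, 0, 0.228, 0.06],
    [-0.068, 0.0295, 0.088, 0, 0, 0.228, 0.06],
  ],
)

```text
clock: 1.27
tcp_pos: [482.5, 288.0, 79.3]
orientation: [[-0.004, 1.0, -0.003], [1.0, 0.004, -0.001], [-0.001, -0.003, -1.0]]
force: [-0.2, 0.6, 0.7]
width: 0.636
finger_force: 0.0
```

Emit:
servo_tool(
  commands=[
    [-0.0005, 0.001, 0.015, 0, 0, 0, 0.06],
    [-0.0005, 0.001, 0.027, 0, 0, 0, 0.06],
    [-0.0005, 0.001, 0.037, 0, 0, 0, 0.06],
    [-0.0005, 0.001, 0.044, 0, 0, 0, 0.06],
    [-0.0005, 0.001, 0.049, 0, 0, 0, 0.06],
    [-0.0005, 0.001, 0.051, 0, 0, 0, 0.06],
    [-0.0005, 0.001, 0.051, 0, 0, 0, 0.06],
  ],
)

```text
clock: 1.85
tcp_pos: [484.1, 288.1, 28.9]
orientation: [[-0.005, 1.0, -0.001], [1.0, 0.005, -0.0], [-0.0, -0.001, -1.0]]
force: [-0.7, 0.2, -0.2]
width: 0.639
finger_force: 0.0
```

Emit:
servo_tool(
  commands=[
    [0, 0, 0, 0, 0, 0, 0.04],
    [0, 0, 0, 0, 0, 0, 0.032],
    [0, 0, 0, 0, 0, 0, 0.025],
    [0, 0, 0, 0, 0, 0, 0.02],
    [0, 0, 0, 0, 0, 0, 0.02],
    [0, 0, 0, 0, 0, 0, 0.02],
    [0, 0, 0, 0, 0, 0, 0.02],
    [0, 0, 0, 0, 0, 0, 0.02],
  ],
  newtons=12,
)

```text
clock: 2.52
tcp_pos: [484.6, 288.0, 29.5]
orientation: [[-0.005, 1.0, 0.0], [1.0, 0.005, 0.0], [0.0, 0.0, -1.0]]
force: [0.3, -0.4, 2.9]
width: 0.322
finger_force: 12.0
```

Emit:
servo_tool(
  commands=[
    [0, 0, -0.004, 0, 0, 0, 0.02],
    [0, 0, -0.01, 0, 0, 0, 0.02],
    [0, 0, -0.02, 0, 0, 0, 0.02],
    [0, 0, -0.032, 0, 0, 0, 0.02],
    [0, 0, -0.045, 0, 0, 0, 0.02],
    [0, 0, -0.056, 0, 0, 0, 0.02],
    [0, 0, -0.06, 0, 0, 0, 0.02],
    [0, 0, -0.06, 0, 0, 0, 0.02],
  ],
)

```text
clock: 3.18
tcp_pos: [485.5, 288.4, 91.4]
orientation: [[-0.005, 1.0, 0.003], [1.0, 0.005, 0.001], [0.001, 0.003, -1.0]]
force: [0.8, 1.1, -1.0]
width: 0.321
finger_force: 12.0
```

Emit:
servo_tool(
  commands=[
    [-0.008, -0.004, 0, 0, 0, 0.02, 0.02],
    [-0.026, -0.012, 0, 0, 0, 0.06, 0.02],
    [-0.052, -0.024, 0, 0, 0, 0.11, 0.02],
    [-0.08, -0.037, 0, 0, 0, 0.165, 0.02],
    [-0.106, -0.05, 0.005, 0, 0, 0.22, 0.02],
    [-0.126, -0.06, 0.01, 0, 0, 0.255, 0.02],
    [-0.136, -0.064, 0.015, 0, 0, 0.27, 0.02],
    [-0.138, -0.065, 0.018, 0, 0, 0.273, 0.02],
  ],
)

```text
clock: 3.85
tcp_pos: [418.4, 148.3, 69.9]
orientation: [[0.267, 0.964, -0.002], [0.964, -0.267, -0.0], [-0.001, -0.002, -1.0]]
force: [0.2, 0.3, -0.7]
width: 0.317
finger_force: 12.0
```

Emit:
servo_tool(
  commands=[
    [0, 0, 0.008, 0, 0, 0, 0.02],
    [0, 0, 0.018, 0, 0, 0, 0.02],
    [0, 0, 0.028, 0, 0, 0, 0.02],
    [0, 0, 0.035, 0, 0, 0, 0.02],
    [0, 0, 0.04, 0, 0, 0, 0.02],
    [0, 0, 0.042, 0, 0, 0, 0.02],
    [0, 0, 0.043, 0, 0, 0, 0.02],
    [0, 0, 0.043, 0, 0, 0, 0.02],
  ],
)

```text
clock: 4.52
tcp_pos: [420.1, 149.8, 28.1]
orientation: [[0.264, 0.964, -0.0], [0.964, -0.264, -0.0], [-0.0, -0.0, -1.0]]
force: [-0.6, 0.2, -0.3]
width: 0.319
finger_force: 12.0
```

Emit:
servo_tool(
  commands=[
    [0, 0, 0.001, 0, 0, 0, 0.02],
    [0, 0, 0.002, 0, 0, 0, 0.02],
    [0, 0, 0.003, 0, 0, 0, 0.02],
    [0, 0, 0.004, 0, 0, 0, 0.02],
    [0, 0, 0.0045, 0, 0, 0, 0.02],
    [0, 0, 0.0045, 0, 0, 0, 0.02],
    [0, 0, 0.0045, 0, 0, 0, 0.02],
  ],
)

```text
clock: 5.1
tcp_pos: [420.0, 149.7, 23.8]
orientation: [[0.265, 0.964, 0.0], [0.964, -0.265, 0.0], [0.0, 0.0, -1.0]]
force: [0.6, -0.2, 1.0]
width: 0.322
finger_force: 12.0
```

Emit:
servo_tool(
  commands=[
    [0, 0, 0.0005, 0, 0, 0, 0.02],
    [0, 0, 0.0008, 0, 0, 0, 0.02],
    [0, 0, 0.001, 0, 0, 0, 0.02],
    [0, 0, 0.001, 0, 0, 0, 0.02],
  ],
)

```text
clock: 5.43
tcp_pos: [420.2, 149.7, 23.5]
orientation: [[0.265, 0.964, -0.001], [0.964, -0.265, -0.0], [-0.0, -0.001, -1.0]]
force: [-2.9, -0.2, 7.9]
width: 0.314
finger_force: 12.0
```

Emit:
servo_tool(
  commands=[
    [0, 0, -0.0008, 0, 0, 0, 0.02],
    [0, 0, -0.0008, 0, 0, 0, 0.034],
    [0, 0, -0.0008, 0, 0, 0, 0.045],
    [0, 0, -0.0008, 0, 0, 0, 0.06],
    [0, 0, -0.0008, 0, 0, 0, 0.06],
    [0, 0, -0.0008, 0, 0, 0, 0.06],
    [0, 0, -0.015, 0, 0, 0, 0.06],
    [0, 0, -0.04, 0, 0, 0, 0.06],
  ],
)

```text
clock: 6.1
tcp_pos: [417.5, 149.4, 60.7]
orientation: [[0.265, 0.964, -0.007], [0.964, -0.265, -0.001], [-0.002, -0.006, -1.0]]
force: [-0.5, -0.2, 0.1]
width: 0.637
finger_force: 0.0
```

Emit:
servo_tool(
  commands=[
    [0, 0, -0.02, 0, 0, -0.11, 0.08],
    [0, 0, -0.03, 0, 0, -0.22, 0.08],
    [0, 0, -0.03, 0, 0, -0.34, 0.08],
    [0, 0, -0.03, 0, 0, -0.46, 0.08],
    [0, 0, -0.03, 0, 0, -0.58, 0.08],
    [0, 0, -0.03, 0, 0, -0.7, 0.08],
    [0, 0, -0.03, 0, 0, -0.82, 0.08],
    [0, 0, -0.03, 0, 0, -0.94, 0.08],
  ],
)

```text
clock: 6.77
tcp_pos: [419.9, 149.7, 92.7]
orientation: [[-0.627, 0.779, -0.0], [0.779, 0.627, 0.0], [0.0, -0.0, -1.0]]
force: [-0.9, -0.1, 0.2]
width: 0.852
finger_force: 0.0
```

Emit:
servo_tool(
  commands=[
    [0, 0, 0, 0, 0, -0.12, 0.08],
    [0, 0, 0, 0, 0, -0.24, 0.08],
    [0, 0, 0, 0, 0, -0.36, 0.08],
    [0, 0, 0, 0, 0, -0.48, 0.08],
    [0, 0, 0, 0, 0, -0.59, 0.08],
    [0, 0, 0, 0, 0, -0.631, 0.08],
    [0, 0, 0, 0, 0, -0.631, 0.08],
    [0, 0, 0, 0, 0, -0.631, 0.08],
  ],
)

```text
clock: 7.43
tcp_pos: [420.0, 149.7, 92.7]
orientation: [[-0.964, 0.266, -0.0], [0.266, 0.964, -0.0], [0.0, -0.0, -1.0]]
force: [-0.1, -1.3, -0.4]
width: 0.852
finger_force: 0.0
```

```bash
python3 - <<'E'
from station import ctrl,viewer
import cv2,numpy as np
s=ctrl.read_state();print(s['tcp_pos'],s['joints'])
a=viewer.get_image('scene')['img'][:,:,::-1];b=viewer.get_image('top')['img'][:,:,::-1]
a=cv2.resize(a[150:290,120:260],None,fx=2.85,fy=2.85,interpolation=cv2.INTER_CUBIC)
b=cv2.resize(b[150:290,130:270],None,fx=2.85,fy=2.85,interpolation=cv2.INTER_CUBIC)
cv2.imwrite('pics/p5.png',np.hstack([a,b]))
E
```

```text
[419.95323913 149.65297331  92.67899183] [ 4.98415922e+00 -4.18619918e+00  1.23755357e+02  3.60100182e-04
  6.04396554e+01 -6.95982055e+01]
```

View pics/p5.png

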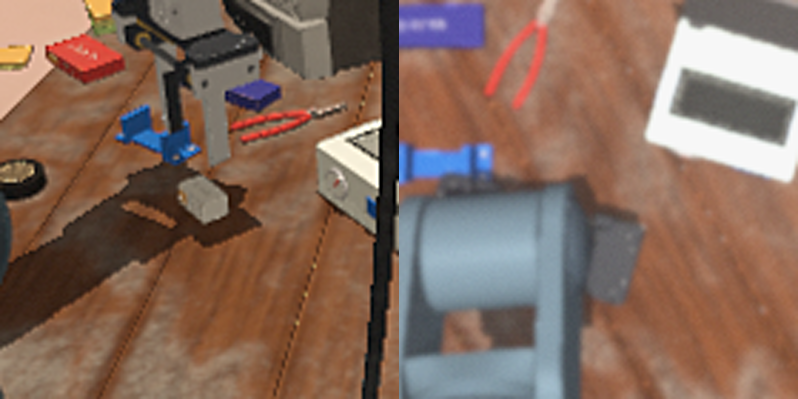

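The left view shows the carton sitting level on the table at (203,200), centred under the open fingers, and the cradle empty. Next I lower and take it by its ends.

Emit:
servo_tool(
  commands=[
    [0, 0, 0.02, 0, 0, 0, 0.08],
    [0, 0, 0.038, 0, 0, 0, 0.08],
    [0, 0, 0.052, 0, 0, 0, 0.08],
    [0, 0, 0.061, 0, 0, 0, 0.08],
    [0, 0, 0.066, 0, 0, 0, 0.08],
    [0, 0, 0.069, 0, 0, 0, 0.08],
    [0, 0, 0.069, 0, 0, 0, 0.08],
  ],
)

```text
clock: 8.12
tcp_pos: [420.0, 149.6, 23.6]
orientation: [[-0.964, 0.265, -0.0], [0.265, 0.964, -0.0], [0.0, -0.0, -1.0]]
force: [0.0, 0.2, -0.3]
width: 0.852
finger_force: 0.0
```

Emit:
servo_tool(
  commands=[
    [0, 0, 0, 0, 0, 0, 0.065],
    [0, 0, 0, 0, 0, 0, 0.056],
    [0, 0, 0, 0, 0, 0, 0.05],
    [0, 0, 0, 0, 0, 0, 0.045],
    [0, 0, 0, 0, 0, 0, 0.04],
    [0, 0, 0, 0, 0, 0, 0.04],
    [0, 0, 0, 0, 0, 0, 0.04],
    [0, 0, 0, 0, 0, 0, 0.04],
  ],
)

```text
clock: 8.78
tcp_pos: [420.3, 149.7, 24.1]
orientation: [[-0.964, 0.265, 0.0], [0.265, 0.964, -0.0], [-0.0, 0.0, -1.0]]
force: [-1.2, 0.5, 5.2]
width: 0.55
finger_force: 12.0
```

Emit:
servo_tool(
  commands=[
    [0, 0, -0.004, 0, 0, 0, 0.04],
    [0, 0, -0.014, 0, 0, 0, 0.04],
    [0, 0, -0.03, 0, 0, 0, 0.04],
    [0, 0, -0.05, 0, 0, 0, 0.04],
    [0, 0, -0.07, 0, 0, 0, 0.04],
    [0, 0, -0.086, 0, 0, 0, 0.04],
    [0, 0, -0.095, 0, 0, 0, 0.04],
    [0, 0, -0.097, 0, 0, 0, 0.04],
  ],
)

```text
clock: 9.45
tcp_pos: [421.2, 149.8, 122.9]
orientation: [[-0.964, 0.265, 0.004], [0.265, 0.964, 0.0], [-0.004, 0.001, -1.0]]
force: [1.0, 0.3, -0.3]
width: 0.552
finger_force: 12.0
```

Emit:
servo_tool(
  commands=[
    [-0.008, -0.006, 0, 0, 0, 0, 0.04],
    [-0.026, -0.021, 0, 0, 0, 0, 0.04],
    [-0.054, -0.043, 0, 0, 0, 0, 0.04],
    [-0.086, -0.069, 0, 0, 0, 0, 0.04],
    [-0.118, -0.094, 0, 0, 0, 0, 0.04],
    [-0.144, -0.115, 0, 0, 0, 0, 0.04],
    [-0.158, -0.126, 0, 0, 0, 0, 0.04],
    [-0.1615, -0.129, 0, 0, 0, 0, 0.04],
  ],
)

```text
clock: 10.12
tcp_pos: [542.5, -20.5, 119.4]
orientation: [[-0.963, 0.268, -0.002], [0.268, 0.963, -0.0], [0.001, -0.0, -1.0]]
force: [0.1, 0.2, -0.7]
width: 0.55
finger_force: 12.0
```

Emit:
servo_tool(
  commands=[
    [0, 0, 0, 0, 0, 0, 0.04],
    [0, 0, 0, 0, 0, 0, 0.04],
    [0, 0, 0, 0, 0, 0, 0.04],
  ],
)

```text
clock: 10.37
tcp_pos: [540.4, -16.4, 119.9]
orientation: [[-0.965, 0.264, -0.002], [0.264, 0.965, 0.001], [0.002, 0.0, -1.0]]
force: [-0.2, 0.4, -1.1]
width: 0.55
finger_force: 12.0
```

```bash
python3 - <<'E'
from station import ctrl,viewer
import cv2,numpy as np,pickle
s=ctrl.read_state();print(s['tcp_pos'],s['joints'],s['width'])
d1={n:viewer.get_image(n) for n in('scene','top')};pickle.dump(d1,open('d1.pkl','wb'))
a=d1['scene']['img'][:,:,::-1];b=d1['top']['img'][:,:,::-1]
a=cv2.resize(a[110:250,215:315],None,fx=4,fy=4,interpolation=cv2.INTER_CUBIC)
b=cv2.resize(b[120:260,200:300],None,fx=4,fy=4,interpolation=cv2.INTER_CUBIC)
cv2.imwrite('pics/p6.png',np.hstack([a,b]))
E
```

```text
[540.44397762 -16.38014885 119.91376146] [-1.37612517e+01  6.49727305e+00  1.09575208e+02  1.19618050e-02
  6.40368457e+01 -8.84880384e+01] 0.5499146431492161
```

View pics/p6.png

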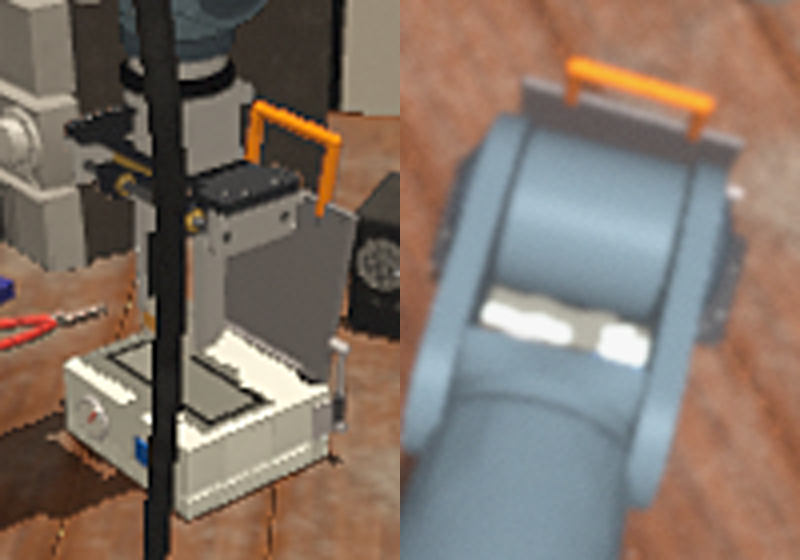

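The view shows the gripper above the slot, the flap and hoop well clear behind it, and the carton hidden behind the lamp stem at (165,300). The grip width is still 52 mm. Next I descend in stages, watching the force.

Emit:
servo_tool(
  commands=[
    [0, 0, 0.005, 0, 0, 0, 0.04],
    [0, 0, 0.013, 0, 0, 0, 0.04],
    [0, 0, 0.021, 0, 0, 0, 0.04],
    [0, 0, 0.028, 0, 0, 0, 0.04],
    [0, 0, 0.032, 0, 0, 0, 0.04],
    [0, 0, 0.034, 0, 0, 0, 0.04],
    [0, 0, 0.034, 0, 0, 0, 0.04],
    [0, 0, 0.034, 0, 0, 0, 0.04],
  ],
)

```text
clock: 11.13
tcp_pos: [541.7, -17.5, 86.7]
orientation: [[-0.964, 0.265, -0.0], [0.265, 0.964, 0.0], [0.0, -0.0, -1.0]]
force: [0.2, 0.4, -0.4]
width: 0.554
finger_force: 12.0
```

Emit:
servo_tool(
  commands=[
    [0, 0, 0.003, 0, 0, 0, 0.04],
    [0, 0, 0.006, 0, 0, 0, 0.04],
    [0, 0, 0.009, 0, 0, 0, 0.04],
    [0, 0, 0.012, 0, 0, 0, 0.04],
    [0, 0, 0.015, 0, 0, 0, 0.04],
    [0, 0, 0.018, 0, 0, 0, 0.04],
    [0, 0, 0.018, 0, 0, 0, 0.04],
    [0, 0, 0.018, 0, 0, 0, 0.04],
  ],
)

```text
clock: 11.8
tcp_pos: [541.5, -17.4, 68.5]
orientation: [[-0.964, 0.265, -0.001], [0.265, 0.964, 0.0], [0.001, -0.0, -1.0]]
force: [-1.2, 0.7, -0.5]
width: 0.553
finger_force: 12.0
```

Emit:
servo_tool(
  commands=[
    [0, 0, 0.003, 0, 0, 0, 0.04],
    [0, 0, 0.006, 0, 0, 0, 0.04],
    [0, 0, 0.009, 0, 0, 0, 0.04],
    [0, 0, 0.012, 0, 0, 0, 0.04],
    [0, 0, 0.015, 0, 0, 0, 0.04],
    [0, 0, 0.018, 0, 0, 0, 0.04],
    [0, 0, 0.02, 0, 0, 0, 0.04],
    [0, 0, 0.02, 0, 0, 0, 0.04],
  ],
)

```text
clock: 12.47
tcp_pos: [541.2, -17.4, 48.1]
orientation: [[-0.964, 0.265, -0.001], [0.265, 0.964, 0.0], [0.001, -0.0, -1.0]]
force: [-0.8, 0.1, -0.3]
width: 0.552
finger_force: 12.0
```

Emit:
servo_tool(
  commands=[
    [0, 0, 0.001, 0, 0, 0, 0.04],
    [0, 0, 0.002, 0, 0, 0, 0.04],
    [0, 0, 0.003, 0, 0, 0, 0.04],
    [0, 0, 0.004, 0, 0, 0, 0.04],
    [0, 0, 0.0045, 0, 0, 0, 0.04],
    [0, 0, 0.005, 0, 0, 0, 0.04],
    [0, 0, 0.005, 0, 0, 0, 0.04],
    [0, 0, 0.005, 0, 0, 0, 0.04],
  ],
)

```text
clock: 13.13
tcp_pos: [541.7, -17.5, 44.2]
orientation: [[-0.964, 0.265, -0.0], [0.265, 0.964, -0.0], [0.0, -0.0, -1.0]]
force: [-2.0, 1.1, 4.6]
width: 0.552
finger_force: 12.0
```

Emit:
servo_tool(
  commands=[
    [0, 0, 0, 0, 0, 0, 0.056],
    [0, 0, 0, 0, 0, 0, 0.062],
    [0, 0, 0, 0, 0, 0, 0.07],
    [0, 0, 0, 0, 0, 0, 0.07],
    [0, 0, 0, 0, 0, 0, 0.07],
    [0, 0, -0.01, 0, 0, 0, 0.07],
    [0, 0, -0.03, 0, 0, 0, 0.07],
    [0, 0, -0.06, 0, 0, 0, 0.07],
  ],
)

```text
clock: 13.8
tcp_pos: [539.6, -17.0, 102.5]
orientation: [[-0.964, 0.265, -0.005], [0.265, 0.964, 0.001], [0.006, -0.0, -1.0]]
force: [0.3, -0.1, -0.7]
width: 0.745
finger_force: 0.0
```

Emit:
servo_tool(
  commands=[
    [0.02, 0, -0.03, 0, 0, 0, 0.07],
    [0.05, 0, -0.06, 0, 0, 0, 0.07],
    [0.08, 0, -0.1, 0, 0, 0, 0.06],
    [0.11, 0, -0.13, 0, 0, 0, 0.05],
    [0.12, 0, -0.16, 0, 0, 0, 0.034],
    [0.12, 0, -0.18, 0, 0, 0, 0.034],
    [0.12, 0, -0.19, 0, 0, 0, 0.034],
    [0.12, 0, -0.19, 0, 0, 0, 0.034],
  ],
)

```text
clock: 14.47
tcp_pos: [427.0, 14.0, 296.9]
orientation: [[-0.964, 0.265, 0.006], [0.265, 0.964, -0.001], [-0.006, 0.0, -1.0]]
force: [0.0, -0.5, 0.2]
width: 0.375
finger_force: 0.0
```

```bash
python3 - <<'E'
from station import ctrl,viewer
import cv2,numpy as np,pickle
s=ctrl.read_state();print(s['tcp_pos'],s['joints'],s['width'])
d1={n:viewer.get_image(n) for n in('scene','top')};pickle.dump(d1,open('d2.pkl','wb'))
a=d1['scene']['img'][:,:,::-1];b=d1['top']['img'][:,:,::-1]
a=cv2.resize(a[110:250,215:315],None,fx=4,fy=4,interpolation=cv2.INTER_CUBIC)
b=cv2.resize(b[120:260,200:300],None,fx=4,fy=4,interpolation=cv2.INTER_CUBIC)
cv2.imwrite('pics/p7.png',np.hstack([a,b]))
E
```

```text
[427.02882329  14.02062102 296.85105035] [-1.33983218e+01 -2.12320482e+01  1.15334590e+02 -2.22531759e-03
  8.55509581e+01 -8.80568079e+01] 0.3747622364451672
```

View pics/p7.png

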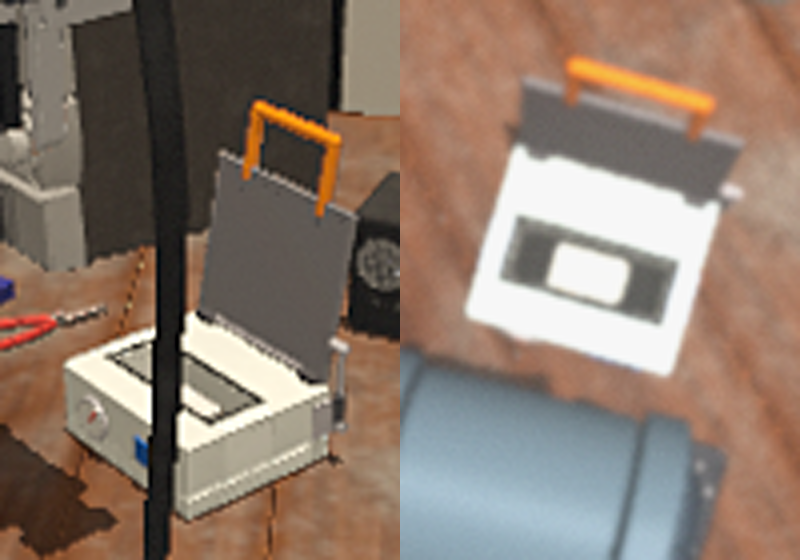

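The carton lies flat and square in the slot: top view crop at (588,273), well clear of the walls. Next is the hoop.

Emit:
servo_tool(
  commands=[
    [-0.01, 0, 0, 0, 0, 0.11, 0.034],
    [-0.03, 0, 0, 0, 0, 0.22, 0.034],
    [-0.06, 0, 0, 0, 0, 0.34, 0.034],
    [-0.09, 0, 0, 0, 0, 0.46, 0.034],
    [-0.12, 0, 0, 0, 0, 0.58, 0.034],
    [-0.15, 0, 0, 0, 0, 0.7, 0.034],
    [-0.17, 0, 0, 0, 0, 0.82, 0.034],
    [-0.18, 0, 0, 0, 0, 0.94, 0.034],
  ],
)

```text
clock: 15.23
tcp_pos: [600.5, -34.1, 289.5]
orientation: [[-0.349, 0.937, -0.006], [0.937, 0.349, 0.001], [0.003, -0.005, -1.0]]
force: [0.1, 0.3, -0.7]
width: 0.36
finger_force: 0.0
```

Emit:
servo_tool(
  commands=[
    [0, 0, 0, 0, 0, 0.12, 0.034],
    [0, 0, 0, 0, 0, 0.24, 0.034],
    [0, 0, 0, 0, 0, 0.36, 0.034],
    [0, 0, 0, 0, 0, 0.48, 0.034],
    [0, 0, 0, 0, 0, 0.59, 0.034],
    [0, 0, 0, 0, 0, 0.631, 0.034],
    [0, 0, 0, 0, 0, 0.631, 0.034],
    [0, 0, 0, 0, 0, 0.631, 0.034],
  ],
)

```text
clock: 15.9
tcp_pos: [598.9, -33.3, 291.1]
orientation: [[0.264, 0.965, -0.004], [0.965, -0.264, 0.001], [-0.0, -0.004, -1.0]]
force: [0.4, -0.5, 0.5]
width: 0.362
finger_force: 0.0
```

Emit:
servo_tool(
  commands=[
    [0, 0.015, 0, 0, 0, 0, 0.034],
    [0, 0.032, 0, 0, 0, 0, 0.034],
    [0, 0.042, 0, 0, 0, 0, 0.034],
    [0, 0.0437, 0, 0, 0, 0, 0.034],
    [0, 0.0437, 0, 0, 0, 0, 0.034],
    [0, 0.0437, 0, 0, 0, 0, 0.034],
  ],
)

```text
clock: 16.4
tcp_pos: [641.1, -44.8, 292.9]
orientation: [[0.264, 0.964, -0.002], [0.964, -0.264, 0.0], [-0.0, -0.002, -1.0]]
force: [0.5, -1.3, 0.1]
width: 0.359
finger_force: 0.0
```

```bash
python3 - <<'E'
from station import ctrl,viewer
import cv2,numpy as np
from h import *
# triangulate hoop bar from orange pixels in clean images
import scipy.optimize as so
d2=pickle.load(open('d2.pkl','rb'));P={}
for n in d2:
    h=cv2.cvtColor(d2[n]['img'],cv2.COLOR_RGB2HSV);m=((h[...,0]>8)&(h[...,0]<24)&(h[...,1]>190)&(h[...,2]>110)).astype(np.uint8)
    m[:, :200]=0; m[:,320:]=0; m[:120]=0; m[175:]=0
    ys,xs=np.nonzero(m);P[n]=(xs,ys);print(n,len(xs),xs.min(),xs.max(),ys.min(),ys.max())
    for c in range(xs.min(),xs.max()+1,3):print(c,ys[xs==c].tolist(),end=' ')
    print()
b=np.array([551.3,-20.5,np.radians(-15.4)])
for yy in(-35,0,35):
    for n in d2: print(yy,n,proj(d2[n],W(b,np.array([92,yy,231.3]))).round(1))
s=ctrl.read_state();print(s['tcp_pos'])
im=viewer.get_image('scene')['img'][100:200,230:330,::-1]
cv2.imwrite('pics/p8.png',cv2.resize(im,None,fx=5,fy=5,interpolation=cv2.INTER_CUBIC))
E
```

```text
scene 179 276 299 135 163
276 [149, 150, 151, 152, 153, 154] 279 [135, 136, 137, 138, 139, 140, 141, 142, 143, 144, 145, 146, 147, 148] 282 [136, 137, 138, 139] 285 [137, 138, 139, 140] 288 [139, 140, 141, 142] 291 [140, 141, 142, 143] 294 [141, 142, 143, 144, 145, 161, 162, 163] 297 [143, 144, 145, 146, 147, 148, 149, 150, 151, 152, 153, 154, 155, 156, 157, 158, 159] 
top 10 242 247 136 138
242 [136] 245 [137, 138] 
-35 scene [297.1 144.5]
-35 top [273.7 145.1]
0 scene [288.6 140.8]
0 top [259.6 141. ]
35 scene [280.5 137.4]
35 top [245.5 136.9]
[641.11082139 -44.77202569 292.85832142]
```

View pics/p8.png

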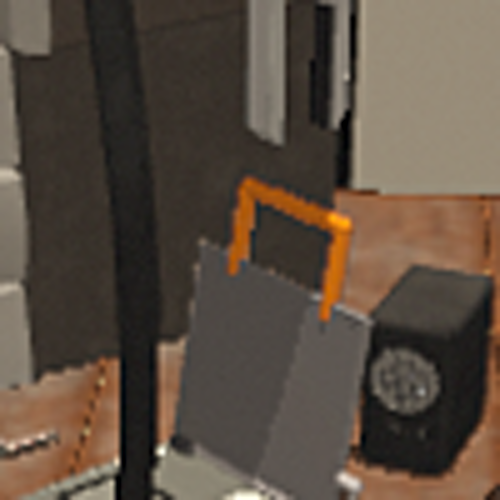

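The fingers hang straight above the bar, tips near (265,135) and (325,125), one either side of the bar at (295,205). The bar sits where predicted, so I lower and close gently.

Emit:
servo_tool(
  commands=[
    [0, 0, 0.012, 0, 0, 0, 0.034],
    [0, 0, 0.026, 0, 0, 0, 0.034],
    [0, 0, 0.038, 0, 0, 0, 0.034],
    [0, 0, 0.048, 0, 0, 0, 0.034],
    [0, 0, 0.056, 0, 0, 0, 0.034],
    [0, 0, 0.061, 0, 0, 0, 0.034],
    [0, 0, 0.061, 0, 0, 0, 0.034],
    [0, 0, 0.061, 0, 0, 0, 0.034],
  ],
)

```text
clock: 17.12
tcp_pos: [641.7, -44.9, 232.6]
orientation: [[0.265, 0.964, -0.0], [0.964, -0.265, 0.0], [0.0, -0.0, -1.0]]
force: [-0.1, -1.0, 0.8]
width: 0.36
finger_force: 0.0
```

Emit:
servo_tool(
  commands=[
    [0, 0, 0, 0, 0, 0, 0.025],
    [0, 0, 0, 0, 0, 0, 0.018],
    [0, 0, 0, 0, 0, 0, 0.012],
    [0, 0, 0, 0, 0, 0, 0.008],
    [0, 0, 0, 0, 0, 0, 0.005],
    [0, 0, 0, 0, 0, 0, 0.002],
    [0, 0, 0, 0, 0, 0, 0.002],
    [0, 0, 0, 0, 0, 0, 0.002],
  ],
  newtons=20,
)

```text
clock: 17.78
tcp_pos: [641.1, -44.7, 233.2]
orientation: [[0.265, 0.964, -0.002], [0.964, -0.265, 0.0], [-0.0, -0.002, -1.0]]
force: [-4.9, 0.6, 5.3]
width: 0.098
finger_force: 20.0
```

```bash
python3 - <<'E'
import numpy as np
a=1.75;i=0
A=[1.75-.045*k for k in range(0,36)]+[0.14,.11,.085,.06,.04,.025,.01,0,0,0,0,0,0]
f=lambda a:np.array([-168*np.cos(a),-168*np.sin(a)])
for c in range(0,48,8):
    print(round(A[c],3),[[0,round(float(v[0])/1e3,4),round(float(v[1])/1e3,4)] for v in (f(A[k])-f(A[c]) for k in range(c+1,c+9))])
E
```

```text
1.75 [[0, -0.0075, -0.0012], [0, -0.015, -0.002], [0, -0.0225, -0.0025], [0, -0.0301, -0.0027], [0, -0.0376, -0.0025], [0, -0.0452, -0.002], [0, -0.0527, -0.0011], [0, -0.0602, 0.0]]
1.39 [[0, -0.0074, 0.0015], [0, -0.0147, 0.0034], [0, -0.022, 0.0056], [0, -0.0291, 0.0081], [0, -0.0361, 0.0109], [0, -0.043, 0.014], [0, -0.0497, 0.0175], [0, -0.0563, 0.0212]]
1.03 [[0, -0.0064, 0.004], [0, -0.0126, 0.0084], [0, -0.0186, 0.013], [0, -0.0244, 0.0178], [0, -0.03, 0.0229], [0, -0.0353, 0.0283], [0, -0.0404, 0.0339], [0, -0.0452, 0.0397]]
0.67 [[0, -0.0046, 0.006], [0, -0.0088, 0.0123], [0, -0.0128, 0.0187], [0, -0.0165, 0.0253], [0, -0.02, 0.032], [0, -0.0231, 0.0389], [0, -0.0258, 0.0459], [0, -0.0283, 0.0531]]
0.31 [[0, -0.0021, 0.0072], [0, -0.004, 0.0146], [0, -0.0054, 0.022], [0, -0.0064, 0.0278], [0, -0.007, 0.0328], [0, -0.0074, 0.037], [0, -0.0077, 0.0412], [0, -0.0079, 0.0445]]
0.04 [[0, -0.0001, 0.0025], [0, -0.0001, 0.005], [0, -0.0001, 0.0067], [0, -0.0001, 0.0067], [0, -0.0001, 0.0067], [0, -0.0001, 0.0067], [0, -0.0001, 0.0067], [0, -0.0001, 0.0067]]
```

Emit:
servo_tool(
  commands=[
    [0, -0.005, -0.001, 0, 0, 0, 0.002],
    [0, -0.012, -0.0017, 0, 0, 0, 0.002],
    [0, -0.02, -0.0023, 0, 0, 0, 0.002],
    [0, -0.028, -0.0027, 0, 0, 0, 0.002],
    [0, -0.036, -0.0026, 0, 0, 0, 0.002],
    [0, -0.0445, -0.002, 0, 0, 0, 0.002],
    [0, -0.0525, -0.0011, 0, 0, 0, 0.002],
    [0, -0.06, 0, 0, 0, 0, 0.002],
  ],
)

```text
clock: 18.45
tcp_pos: [582.7, -28.4, 232.5]
orientation: [[0.265, 0.964, -0.0], [0.964, -0.265, 0.001], [0.001, -0.001, -1.0]]
force: [1.7, 3.5, 0.5]
width: 0.1
finger_force: 20.0
```

Emit:
servo_tool(
  commands=[
    [0, -0.0075, 0.0015, 0, 0, 0, 0.002],
    [0, -0.0147, 0.0034, 0, 0, 0, 0.002],
    [0, -0.022, 0.0056, 0, 0, 0, 0.002],
    [0, -0.029, 0.008, 0, 0, 0, 0.002],
    [0, -0.036, 0.011, 0, 0, 0, 0.002],
    [0, -0.043, 0.014, 0, 0, 0, 0.002],
    [0, -0.05, 0.0175, 0, 0, 0, 0.002],
    [0, -0.056, 0.021, 0, 0, 0, 0.002],
  ],
)

```text
clock: 19.12
tcp_pos: [528.8, -13.8, 211.2]
orientation: [[0.265, 0.964, -0.001], [0.964, -0.265, 0.001], [0.0, -0.001, -1.0]]
force: [1.3, 4.6, -0.3]
width: 0.096
finger_force: 20.0
```

Emit:
servo_tool(
  commands=[
    [0, -0.0065, 0.004, 0, 0, 0, 0.002],
    [0, -0.0127, 0.0085, 0, 0, 0, 0.002],
    [0, -0.0188, 0.013, 0, 0, 0, 0.002],
    [0, -0.0246, 0.018, 0, 0, 0, 0.002],
    [0, -0.0302, 0.023, 0, 0, 0, 0.002],
    [0, -0.0355, 0.0285, 0, 0, 0, 0.002],
    [0, -0.0405, 0.034, 0, 0, 0, 0.002],
    [0, -0.0455, 0.04, 0, 0, 0, 0.002],
  ],
)

```text
clock: 19.78
tcp_pos: [485.2, -2.1, 171.1]
orientation: [[0.265, 0.964, -0.001], [0.964, -0.265, -0.0], [-0.0, -0.0, -1.0]]
force: [-0.7, 3.9, -1.0]
width: 0.096
finger_force: 20.0
```

Emit:
servo_tool(
  commands=[
    [0, -0.0046, 0.006, 0, 0, 0, 0.002],
    [0, -0.0088, 0.0123, 0, 0, 0, 0.002],
    [0, -0.0128, 0.0187, 0, 0, 0, 0.002],
    [0, -0.0165, 0.0253, 0, 0, 0, 0.002],
    [0, -0.02, 0.032, 0, 0, 0, 0.002],
    [0, -0.023, 0.039, 0, 0, 0, 0.002],
    [0, -0.026, 0.046, 0, 0, 0, 0.002],
    [0, -0.028, 0.053, 0, 0, 0, 0.002],
  ],
)

```text
clock: 20.45
tcp_pos: [458.0, 5.4, 117.8]
orientation: [[0.265, 0.964, -0.002], [0.964, -0.265, 0.0], [-0.0, -0.002, -1.0]]
force: [-3.2, 2.8, -1.0]
width: 0.096
finger_force: 20.0
```

Emit:
servo_tool(
  commands=[
    [0, -0.0018, 0.006, 0, 0, 0, 0.002],
    [0, -0.0034, 0.012, 0, 0, 0, 0.002],
    [0, -0.0048, 0.018, 0, 0, 0, 0.002],
    [0, -0.0059, 0.024, 0, 0, 0, 0.002],
    [0, -0.0067, 0.03, 0, 0, 0, 0.002],
    [0, -0.0073, 0.0355, 0, 0, 0, 0.002],
    [0, -0.0077, 0.0405, 0, 0, 0, 0.002],
    [0, -0.0079, 0.0445, 0, 0, 0, 0.002],
  ],
)

```text
clock: 21.12
tcp_pos: [450.4, 7.6, 73.1]
orientation: [[0.265, 0.964, -0.002], [0.964, -0.265, 0.0], [-0.0, -0.002, -1.0]]
force: [-3.9, 4.0, -1.9]
width: 0.097
finger_force: 20.0
```

Emit:
servo_tool(
  commands=[
    [0, 0, 0.001, 0, 0, 0, 0.002],
    [0, 0, 0.0025, 0, 0, 0, 0.002],
    [0, 0, 0.004, 0, 0, 0, 0.002],
    [0, 0, 0.005, 0, 0, 0, 0.002],
    [0, 0, 0.006, 0, 0, 0, 0.002],
    [0, 0, 0.0065, 0, 0, 0, 0.002],
    [0, 0, 0.0065, 0, 0, 0, 0.002],
    [0, 0, 0.0065, 0, 0, 0, 0.002],
  ],
)

```text
clock: 21.78
tcp_pos: [450.2, 7.6, 67.1]
orientation: [[0.265, 0.964, -0.003], [0.964, -0.265, 0.001], [-0.0, -0.003, -1.0]]
force: [-4.9, 3.0, -2.4]
width: 0.094
finger_force: 20.0
```

Emit:
servo_tool(
  commands=[
    [0, 0, 0.0005, 0, 0, 0, 0.002],
    [0, 0, 0.001, 0, 0, 0, 0.002],
    [0, 0, 0.0015, 0, 0, 0, 0.002],
    [0, 0, 0.0015, 0, 0, 0, 0.002],
    [0, 0, 0.0015, 0, 0, 0, 0.002],
  ],
)

```text
clock: 22.2
tcp_pos: [450.2, 7.6, 65.6]
orientation: [[0.265, 0.964, -0.003], [0.964, -0.265, 0.0], [-0.0, -0.003, -1.0]]
force: [-5.8, 3.1, -3.0]
width: 0.1
finger_force: 20.0
```

Emit:
servo_tool(
  commands=[
    [0, 0, 0.0005, 0, 0, 0, 0.002],
    [0, 0, 0.001, 0, 0, 0, 0.002],
    [0, 0, 0.0015, 0, 0, 0, 0.002],
    [0, 0, 0.0015, 0, 0, 0, 0.002],
    [0, 0, 0.0015, 0, 0, 0, 0.002],
  ],
)

```text
clock: 22.62
tcp_pos: [450.2, 7.6, 64.5]
orientation: [[0.265, 0.964, -0.003], [0.964, -0.265, 0.001], [-0.0, -0.003, -1.0]]
force: [-6.7, 3.6, 1.3]
width: 0.101
finger_force: 20.0
```

Emit:
servo_tool(
  commands=[
    [0, 0, 0.0005, 0, 0, 0, 0.002],
    [0, 0, 0.001, 0, 0, 0, 0.002],
    [0, 0, 0.001, 0, 0, 0, 0.002],
    [0, 0, 0.001, 0, 0, 0, 0.002],
  ],
)

```text
clock: 22.95
tcp_pos: [450.2, 7.6, 64.3]
orientation: [[0.264, 0.964, -0.004], [0.964, -0.264, 0.001], [-0.001, -0.004, -1.0]]
force: [-10.9, 5.1, 7.9]
width: 0.098
finger_force: 20.0
```

Emit:
servo_tool(
  commands=[
    [0, 0, -0.0005, 0, 0, 0, 0.006],
    [0, 0, -0.0005, 0, 0, 0, 0.012],
    [0, 0, -0.0005, 0, 0, 0, 0.02],
    [0, 0, -0.0005, 0, 0, 0, 0.03],
    [0, 0, -0.0005, 0, 0, 0, 0.03],
    [0, 0, -0.0005, 0, 0, 0, 0.03],
    [0, 0, -0.0005, 0, 0, 0, 0.03],
    [0, 0, -0.0005, 0, 0, 0, 0.03],
  ],
)

```text
clock: 23.62
tcp_pos: [451.7, 7.1, 64.5]
orientation: [[0.265, 0.964, 0.001], [0.964, -0.265, -0.0], [-0.0, 0.001, -1.0]]
force: [0.3, -0.8, 0.8]
width: 0.319
finger_force: 0.0
```

Emit:
servo_tool(
  commands=[
    [0, 0, -0.004, 0, 0, 0, 0.03],
    [0, 0, -0.01, 0, 0, 0, 0.03],
    [0, 0, -0.018, 0, 0, 0, 0.03],
    [0, 0, -0.028, 0, 0, 0, 0.03],
    [0, 0, -0.04, 0, 0, 0, 0.03],
    [0, 0, -0.06, 0, 0, 0, 0.03],
    [0, 0, -0.08, 0, 0, 0, 0.03],
    [0, 0, -0.1, 0, 0, 0, 0.03],
  ],
)

```text
clock: 24.28
tcp_pos: [451.4, 7.4, 166.2]
orientation: [[0.265, 0.964, 0.001], [0.964, -0.265, -0.0], [-0.0, 0.001, -1.0]]
force: [-0.1, 0.8, 0.1]
width: 0.323
finger_force: 0.0
```

Emit:
servo_tool(
  commands=[
    [0.03, 0, -0.03, 0, 0, 0, 0.03],
    [0.06, 0, -0.05, 0, 0, 0, 0.03],
    [0.1, 0, -0.05, 0, 0, 0, 0.03],
    [0.14, 0, -0.05, 0, 0, 0, 0.03],
    [0.17, 0, -0.05, 0, 0, 0, 0.03],
    [0.18, 0, -0.05, 0, 0, 0, 0.03],
    [0.18, 0, -0.05, 0, 0, 0, 0.03],
    [0.18, 0, -0.05, 0, 0, 0, 0.03],
  ],
)

```text
clock: 24.95
tcp_pos: [498.7, 180.5, 214.6]
orientation: [[0.264, 0.964, -0.0], [0.964, -0.264, -0.001], [-0.001, 0.0, -1.0]]
force: [-0.1, -0.4, 0.2]
width: 0.319
finger_force: 0.0
```

```bash
python3 - <<'E'
from station import ctrl,viewer
import cv2,numpy as np,pickle
s=ctrl.read_state();print(s['clock'],s['tcp_pos'],s['force'],s['width'])
a=viewer.get_image('scene')['img'][:,:,::-1];b=viewer.get_image('top')['img'][:,:,::-1]
a=cv2.resize(a[130:280,225:385],None,fx=2.5,fy=3,interpolation=cv2.INTER_CUBIC)
b=cv2.resize(b[100:250,200:360],None,fx=2.5,fy=3,interpolation=cv2.INTER_CUBIC)
cv2.imwrite('pics/p9.png',np.hstack([a,b]))
E
```

```text
24.95 [498.74564325 180.50554457 214.58384871] [-0.09439919 -0.44893625  0.24676597] 0.31875029803155264
```

View pics/p9.png

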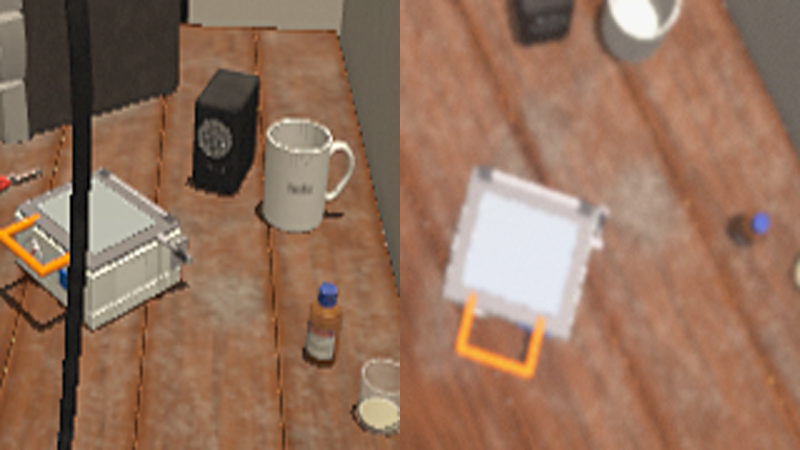

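The flap lies level and fully shut on the box, with the hoop at (500,350) in the top view. The bottle and jar have not moved, and the arm is clear.

```bash
python3 -c "
from station import ticket
print(ticket.finish_job())"
```

```text
the job is handed in; nothing more can be done
None
```

The carton lies flat on the slot floor and the flap was eased fully shut without a slam; the jar and bottle are untouched, and I handed the job in at about 25 s with no verdict returned.

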